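# Take the empty tool holder out of the interlocked row

### The job

In the tool store, three cutter holders stand keyed together in a row. Take the empty orange one by its fin, lift it straight up until it is fully clear above its neighbours, without disturbing the blue and the grey holder, then lower it upright onto the floor of the shallow blue tray before letting go, and leave it standing there.

Things in the scene. Friction and masses are not known exactly. Their poses are not given: they have to be found in the camera images.
- orange_mid (a point): The empty orange holder, 200 g, to take out. Block 56 (x) x 58 (y, along the row) x 45 mm high; centred on its top a fin to grip: 14 mm thick (x), 30 long (y), 45 high. T-tongue of full block height sticks 14 mm out of its +y face, matching groove in its -y face, 2 mm play. This point: mid-piece, 45 mm above the underside, at the fin's foot; z up. Only lifting over 45 mm straight up frees it.
- blue_mid (a point): The blue cutter holder, 450 g, loose, in the same row, to be left alone. Shape, axes and point as the orange one's, but four steel cutters stand 26 mm above its block. The three holders stand 60 mm apart along y, in any order, on a fixed rack: base plate 8 mm thick, at each end an aluminium end block as high as the holders' blocks and keyed to them in the same way.
- grey_mid (a point): The grey cutter holder, 450 g, loose, in the same row, to be left alone; shape, axes and point as the orange one's, but four steel cutters stand 26 mm above its block. All three holders are 90 mm high with the fin, so a carried one must pass over the others' fins.
- tray_in (a point): The shallow open blue tray, fixed on the table beside the rack: 180 x 180 mm outside, 30 mm high, walls and floor 5 mm thick. This point is the centre of its inner floor, 5 mm above the table; x and y run along its sides.
There are look-alikes about, which are no part of the job. Of the things that look like the part that bears orange_mid, the middle-sized one is meant.

How it is judged:
On the way, in this order (a step that is already met when the one before it is completed fails the run):
1. the orange holder is lifted straight up, clear of its neighbours (46 mm or more above where it stood, still within 20 mm of over its place in the row) (z of orange_mid in the frame of blue_mid above 0.046 m and z of orange_mid in the frame of grey_mid above 0.046 m and x of orange_mid in the frame of blue_mid between -0.02 and 0.02 m and (y of orange_mid in the frame of blue_mid between -0.14 and -0.1 m or y of orange_mid in the frame of blue_mid between -0.08 and -0.04 m or y of orange_mid in the frame of blue_mid between 0.04 and 0.08 m or y of orange_mid in the frame of blue_mid between 0.1 and 0.14 m) and x of orange_mid in the frame of grey_mid between -0.02 and 0.02 m and (y of orange_mid in the frame of grey_mid between -0.14 and -0.1 m or y of orange_mid in the frame of grey_mid between -0.08 and -0.04 m or y of orange_mid in the frame of grey_mid between 0.04 and 0.08 m or y of orange_mid in the frame of grey_mid between 0.1 and 0.14 m)), for 0.04 s.
2. the orange holder is lowered upright to within 15 mm of the tray's floor while still held (horizontal distance between orange_mid and tray_in below 0.08 m and angle between orange_mid's own z axis and vertical below 0.17 rad and z of orange_mid in the frame of tray_in below 0.06 m and contact force between the fingers and orange above 0.5 N), for 0.04 s.
At the end, for the whole second after the job is handed in: The orange holder stands upright (within 10 degrees) and still, flat on the tray's floor (within 6 mm of resting height) inside the tray's walls, within 80 mm of its centre; the blue and the grey holder are within 12 mm of where they stood (horizontal distance between orange_mid and tray_in below 0.08 m and angle between orange_mid's own z axis and vertical below 0.17 rad and z of orange_mid in the frame of tray_in between 0.039 and 0.051 m and linear speed of orange below 0.03 m/s and distance of each of blue_mid, grey_mid from where it was at the start of the episode below 0.012 m); the robot touches nothing.
It fails at once if the blue or the grey holder is disturbed (moved more than 15 mm or tilted more than 10 degrees) (distance of any of blue_mid, grey_mid from where it was at the start of the episode above 0.015 m or angle between any of blue_mid, grey_mid's own z axis and vertical above 0.175 rad).
It also fails if it takes over 43 s, if anything falls off the work surface, if the arm or the gripper's body presses on something with over 40 N, if the wrist force passes 120 N, or if a joint passes its speed limit or range.

### The arm

A 6-joint arm with a two-finger parallel gripper is mounted at the origin on the work surface. World frame = base frame: x ahead of the robot, y to its left, z up, the work surface at z = 0. Lengths are in m, angles in rad, forces in N, time in s.
With the tool pointing down it reaches from about 0.35 to 0.8 m from the base axis. Payload 7.3 kg.
Tool frame: the origin (TCP) lies between the finger pads; the fingertips stand 25 mm ahead of it and the grasp point (between the pads) lies 6 mm ahead of it (r.tip_extent is the distance from the TCP to the fingertips, in m); z points along the fingers, y is the line along which they close (so a half turn about z gives the same grasp; the last joint's range is limited). The gripper opens to 85 mm and grips with 20 to 120 N. Pads are 22 mm wide; open, the fingers measure 114 mm over their backs; the gripper's body (76 mm by 85 mm) begins 54 mm behind the grasp point. The pads swing forward as they close: fully open they stand 13 mm farther back than shut.
Start: joints at [1.154, 0.342, 1.524, -0, 1.275, -0.146], TCP at [0.14, 0.506, 0.256] pointing down, gripper open.
Joint ranges: [-2.53, 2.53], [-0.77, 2.02], [0.04, 2.7], [-1, 4.14], [0.28, 2.66], [-3.11, 3.11]. Speed limits (rad/s): [2.57, 2.57, 3.14, 3.14, 3.14, 3.14].

### API

Orientations are given as a unit quaternion [x, y, z, w].
In Python, from workcell import r, command_gripper, optics gives the robot as it stands. The module is installed in compiled form; this text tells all that it offers. Calls block until the motion is done:
- r.reach(position, orientation): joint-space move of the TCP to a pose.
- r.move_straight(position, orientation=None, speed=0.15, max_force=None): straight line of the TCP; orientation=None keeps the orientation; speed is the mean speed in m/s. With max_force (N) it stops when the force on the tool has changed by that much, and returns True; else False.
- r.movej(angles): joint-space move.
- command_gripper(opening, force=None): finger opening in m; force is the grip in N (None keeps the last); returns when the fingers have stopped.
- r.hold(seconds).
- r.solve_ik(position, orientation): joint angles nearest the present ones, or None.
- r.read_state(): the state.
- optics.get_image(name): name is "scene" or "top" or "wrist"; returns (picture, depth): 480x640x3 uint8, red, green, blue; 480x640 float32, m along the optical axis (not along the pixel's ray), 0 where there is no reading.
- optics.camera_model(name): a dict with "K" (3x3 intrinsics, pixels), "R" (3x3) and "t" (3): a world point X has camera coordinates R X + t; the wrist camera has in their place "tool_from_camera" (4x4, takes a point from camera to tool coordinates, whose origin is the TCP and whose axes are the flange's). Camera axes: x right, y down, z forward; pixel columns grow to the right and rows downward; lengths in m; the calibration is good to about 2 mm. A picture is of the moment at which its call begins: read the wrist's pose just before it. camera_model takes no time and is no camera call.
A pose or a line that the arm cannot do raises r.PlanningError and nothing moves.
- r.finish_job(): hands the job in; it is judged then, once.
The state is a dict: "time_s": time; "joint_positions": joint angles; "dq": joint speeds; "tau": joint torques, N m; "eef_pos": TCP position; "eef_rot": TCP orientation; "contact_force": force on the tool from outside, world axes, zero at the start; "torque": the same for the moment, N m; "grip_width": finger opening in m; "grip_force": force on a finger pad.
Only numpy, scipy, OpenCV 4.12 (cv2) and the standard library are available. Lean on these libraries where they do the work, as an engineer would, in place of code of your own. Each camera call takes 0.05 s, during which the arm holds its last target. There are 200 camera calls.

## Working session

There is one attempt and no reset: what is moved stays moved. The work goes in short steps, each a Python script; the robot and the scene stay as the last script left them, time stands still between calls to the robot, and variables do not carry over. Pictures are saved under pics/ and viewed, at most 10 in all, crops included, and the job is handed in when it is done.

```bash
mkdir -p pics
cat > h.py <<'E'
from workcell import r, command_gripper, optics
import numpy as np, cv2
def grab(name,fn=None):
    im,d=optics.get_image(name)
    if fn: cv2.imwrite('pics/'+fn,im[:,:,::-1])
    return im,d
def world(name,d,st=None):
    m=optics.camera_model(name);K=np.array(m['K'])
    v,u=np.mgrid[:480,:640]
    P=np.stack([(u-K[0,2])/K[0,0]*d,(v-K[1,2])/K[1,1]*d,d],-1)
    return (P-np.array(m['t']))@np.array(m['R'])
E
python3 - <<'E'
from h import *
for n in ('top','scene'):
    im,d=grab(n,n+'.png'); np.savez(n+'.npz',im=im,d=d,W=world(n,d))
print(r.read_state()['eef_rot'],r.read_state()['time_s'])
E
```

```text
[ 1.34990457e-01  9.90846666e-01 -6.45495826e-04 -2.09770523e-04] 0.1
```

View pics/top.png

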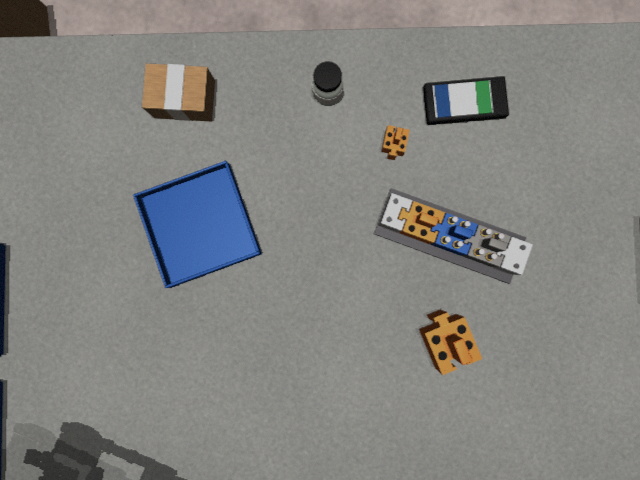

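View pics/scene.png

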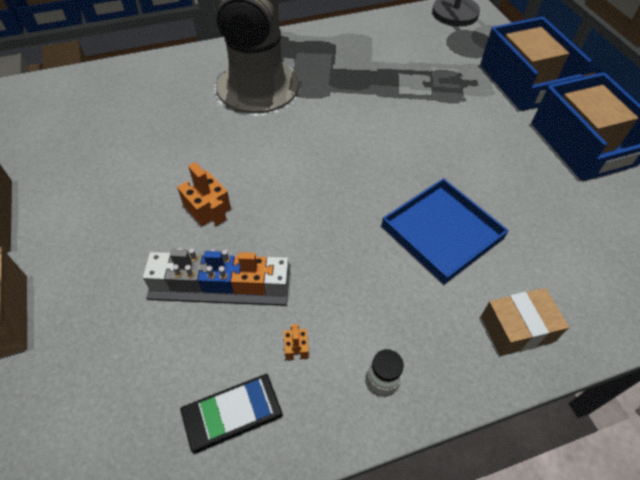

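Top view: there are three orange look-alikes, a small one loose at (396,141), one in the rack at (425,218) and a large one loose at (450,340). The rack one is middle-sized and keyed in the row, so it is the one meant. The tray is at (198,225). I'll measure it and confirm with a crop.

Run:
```python
from h import *
z=np.load('top.npz');im,W=z['im'],z['W']
cv2.imwrite('pics/crop.png',cv2.resize(im[120:390,360:550,::-1],None,fx=2.2,fy=2.2,interpolation=cv2.INTER_CUBIC))
hsv=cv2.cvtColor(im,cv2.COLOR_RGB2HSV)
v,u=np.mgrid[:480,:640]
def box(a,b,c,d):return (u>=a)&(u<b)&(v>=c)&(v<d)
Z=W[...,2]
rk=box(370,540,180,290)
blk=rk&(Z>.046)&(Z<.062)
q=W[blk]; rc=cv2.minAreaRect((q[:,:2]*1000).astype(np.float32)); print('rack tops',rc,np.median(q[:,2]))
for nm,(a,b,c,d) in dict(o=(410,442,200,236),b=(442,480,210,250),g=(480,512,225,262)).items():
    m=box(a,b,c,d)&(Z>.088)&(Z<.105); q=W[m]
    print(nm,m.sum(),q.mean(0),cv2.minAreaRect((q[:,:2]*1000).astype(np.float32)))
t=box(125,270,155,295)&(hsv[...,0]>100)&(hsv[...,0]<130)&(hsv[...,1]>120)
for lo,hi in((.02,.04),(-.005,.014)):
    q=W[t&(Z>lo)&(Z<hi)]; print('tray',len(q),np.median(q[:,2]),cv2.minAreaRect((q[:,:2]*1000).astype(np.float32)))
for nm,bx in dict(s=box(375,415,120,165),L=box(415,490,300,380)).items():
    o=bx&(hsv[...,0]<22)&(hsv[...,1]>150); print(nm,o.sum(),Z[o].max(),cv2.minAreaRect((W[o][:,:2]*1000).astype(np.float32)))
```

```text
rack tops ((550.7539672851562, -221.366455078125), (258.7649230957031, 56.71877670288086), 68.58537292480469) 0.05397014394881166
o 173 [ 0.57240864 -0.1641586   0.09800119] ((572.783203125, -165.03395080566406), (29.722902297973633, 14.319527626037598), 68.69467163085938)
b 175 [ 0.5506545  -0.21991816  0.09805111] ((550.7083740234375, -220.7744140625), (30.231412887573242, 14.114705085754395), 68.76700592041016)
g 182 [ 0.52874245 -0.27543079  0.09769217] ((529.175048828125, -276.23162841796875), (30.339733123779297, 14.056770324707031), 69.35384368896484)
tray 1342 0.030021531721094674 ((578.9869384765625, 237.32675170898438), (179.56588745117188, 179.1031494140625), 19.193462371826172)
tray 8484 0.006203275500854992 ((577.7317504882812, 236.58287048339844), (176.8797149658203, 178.12637329101562), 19.06585121154785)
s 561 0.06957843937794211 ((719.6248779296875, -122.95226287841797), (39.90305709838867, 51.4310188293457), 76.23406982421875)
L 2142 0.881512196936641 ((425.4827880859375, -140.0281524658203), (287.9881591796875, 94.87529754638672), 45.82099914550781)
```

View pics/crop.png

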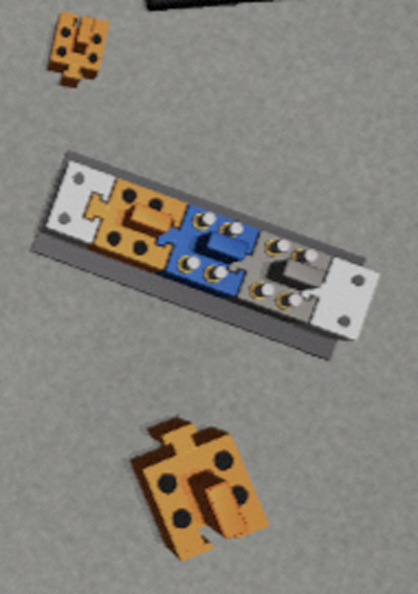

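The crop confirms it: the orange holder is at the left end of the row, empty and with its fin clear. Its size lies between the small and the large loose ones. I'll hover over it and check with the wrist camera.

```bash
cat >> h.py <<'E'
from scipy.spatial.transform import Rotation as Rot
def down(deg):
    a=np.radians(deg);y=np.array([np.cos(a),np.sin(a),0]);z=np.array([0,0,-1.])
    return Rot.from_matrix(np.stack([np.cross(y,z),y,z],1)).as_quat()
QG,QT=down(-21.4),down(19.1)
E
python3 - <<'E'
from h import *
r.reach([.5728,-.165,.22],QG)
command_gripper(.055,30)
s=r.read_state(); im,d=grab('wrist','w1.png')
m=optics.camera_model('wrist');K=np.array(m['K']);T=np.array(m['tool_from_camera'])
v,u=np.mgrid[:480,:640]
P=np.stack([(u-K[0,2])/K[0,0]*d,(v-K[1,2])/K[1,1]*d,d],-1)@T[:3,:3].T+T[:3,3]
W=P@Rot.from_quat(s['eef_rot']).as_matrix().T+s['eef_pos']
hsv=cv2.cvtColor(im,cv2.COLOR_RGB2HSV)
o=(hsv[...,0]<22)&(hsv[...,1]>130)&(d>0)&(np.hypot(W[...,0]-.573,W[...,1]+.165)<.04)
for lo,hi in((.09,.106),(.045,.062)):
    q=W[o&(W[...,2]>lo)&(W[...,2]<hi)]
    print(len(q),np.median(q,0) if len(q) else '',cv2.minAreaRect((q[:,:2]*1000).astype(np.float32)) if len(q) else '')
print(s['eef_pos'],s['time_s'],s['joint_positions'],s['contact_force'])
E
```

```text
1099 [ 0.57499496 -0.16468904  0.09818261] ((574.486328125, -165.80006408691406), (29.749588012695312, 13.703046798706055), 68.77677917480469)
4490 [ 0.58082668 -0.15791218  0.05337103] ((576.4341430664062, -161.35540771484375), (69.69515228271484, 55.91638946533203), 68.5008316040039)
[ 0.57283001 -0.16488664  0.2200026 ] 3.325 [-4.08780913e-01  5.00897935e-01  1.37508920e+00 -2.25995066e-05
  1.26559583e+00 -3.55007732e-02] [0.51727798 0.66634727 0.08773793]
```

View pics/w1.png

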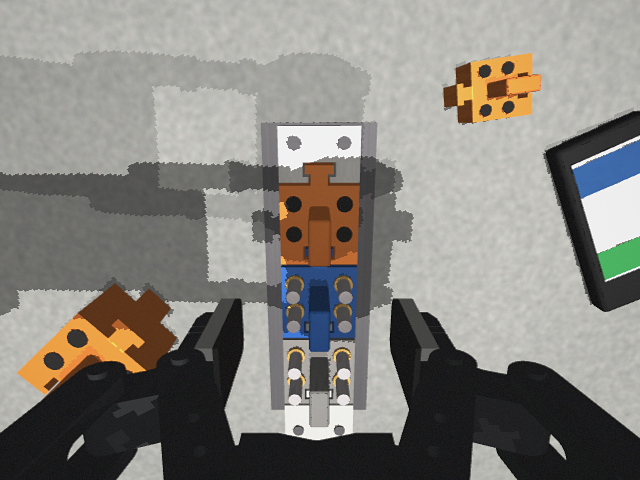

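The wrist view shows the orange fin at about (320,235), between the finger lines, and agrees with the top view within 2 mm. I'll grasp it and lift slightly.

Run:
```python
from h import *
p=np.array([.5737,-.1655,0])
print(r.move_straight(p+[0,0,.084],QG,speed=.08,max_force=15))
command_gripper(0,40)
s=r.read_state();print(s['grip_width'],s['grip_force'],s['contact_force'],s['eef_pos'])
print(r.move_straight(s['eef_pos']+[0,0,.03],speed=.04,max_force=15))
s=r.read_state();print(s['grip_width'],s['grip_force'],s['contact_force'],s['eef_pos'],s['time_s'])
z=np.load('top.npz');im,d=grab('scene','s2.png')
cv2.imwrite('pics/s2c.png',cv2.resize(im[180:320,110:330,::-1],None,fx=3,fy=3))
```

```text
False
0.013411787370499454 42.90700078010559 [-0.29898466  0.16019511  0.84247229] [ 0.57379647 -0.16553248  0.0841065 ]
False
0.013670042739340648 42.60042607784271 [-0.76154082 -0.67491062 -1.0497388 ] [ 0.57360671 -0.16546463  0.11387748] 6.5667
```

View pics/s2c.png

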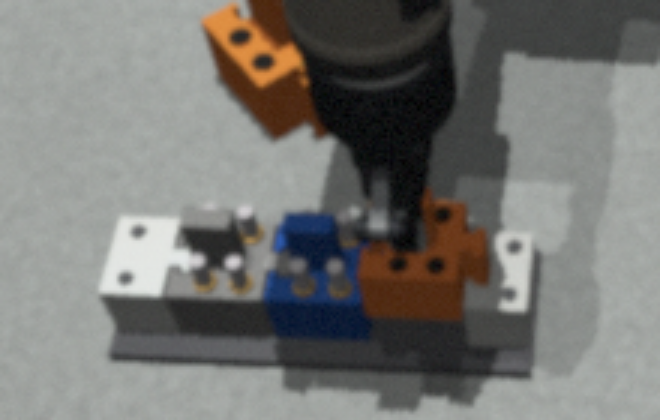

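The crop shows orange about 30 mm up at (410,285), with blue and grey still seated. I'll go on with the lift, then carry and lower.

Run:
```python
from h import *
s=r.read_state();e=s['eef_pos']
print(r.move_straight([e[0],e[1],.205],speed=.07,max_force=15)); r.hold(.15)
r.move_straight([.5785,.237,.205],QT,speed=.13)
r.move_straight([.5785,.237,.105],speed=.08)
s=r.read_state();print(s['grip_width'],s['grip_force'],s['contact_force'],s['time_s'])
print(r.move_straight([.5785,.237,.078],speed=.02,max_force=5)); r.hold(.2)
s=r.read_state();print(s['grip_width'],s['grip_force'],s['contact_force'],s['eef_pos'],s['time_s'])
im,d=grab('scene','s3.png')
cv2.imwrite('pics/s3c.png',cv2.resize(im[120:320,130:530,::-1],None,fx=2,fy=2))
```

```text
False
0.013778284281938152 42.59523153305054 [-0.88990878  0.92475034 -1.54521361] 12.8667
True
0.013457467241076786 43.62900674343109 [-0.59072128 -0.18634417  5.4762556 ] [0.57854417 0.23700127 0.08107047] 14.15
```

View pics/s3c.png

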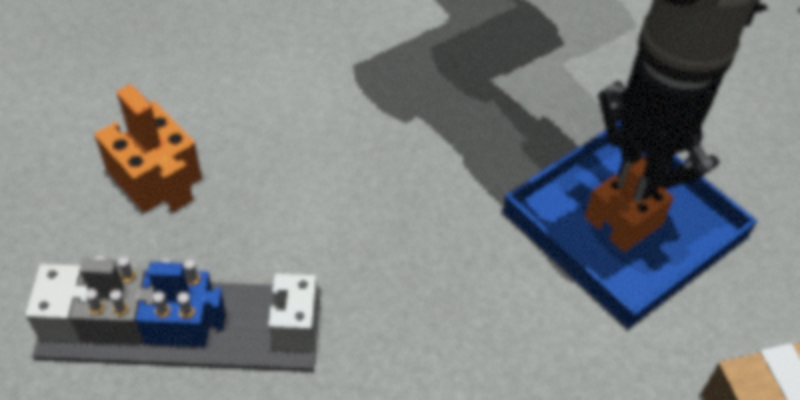

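The holder stands upright on the tray floor at about (630,210), and blue and grey are still in place. Contact came at TCP z 0.081, as expected, so I'll release, retreat and verify.

Run:
```python
from h import *
command_gripper(.05); r.hold(.2)
r.move_straight([.5785,.237,.22],speed=.1)
r.reach([.40,.30,.28],QT)
im,d=grab('top','t4.png');W=world('top',d);Z=W[...,2]
hsv=cv2.cvtColor(im,cv2.COLOR_RGB2HSV)
o=(hsv[...,0]<22)&(hsv[...,1]>130)&(np.hypot(W[...,0]-.5785,W[...,1]-.237)<.08)
for lo,hi in((.088,.105),(.04,.06)):
    q=W[o&(Z>lo)&(Z<hi)];print(len(q),np.median(q,0) if len(q) else '',q[:,2].std() if len(q) else '')
for c in((.5507,-.2208),(.5292,-.2762)):
    q=W[(np.hypot(W[...,0]-c[0],W[...,1]-c[1])<.025)&(Z>.088)&(Z<.105)];print(cv2.minAreaRect((q[:,:2]*1000).astype(np.float32)),np.median(q[:,2]))
s=r.read_state();print(s['time_s'],s['eef_pos'],s['contact_force'])
```

```text
163 [0.57672746 0.23634584 0.09567205] 0.0019493837805809164
726 [0.5677489  0.23375689 0.05089887] 0.002742363319655063
((550.9409790039062, -220.8564453125), (30.034528732299805, 14.509153366088867), 67.97594451904297) 0.09853898272944406
((528.9923706054688, -276.5188293457031), (29.689891815185547, 14.077865600585938), 69.60597229003906) 0.09845232179404241
17.25 [0.40122085 0.29963991 0.27937707] [-0.51448476  0.46242349  0.16381728]
```

View pics/t4.png

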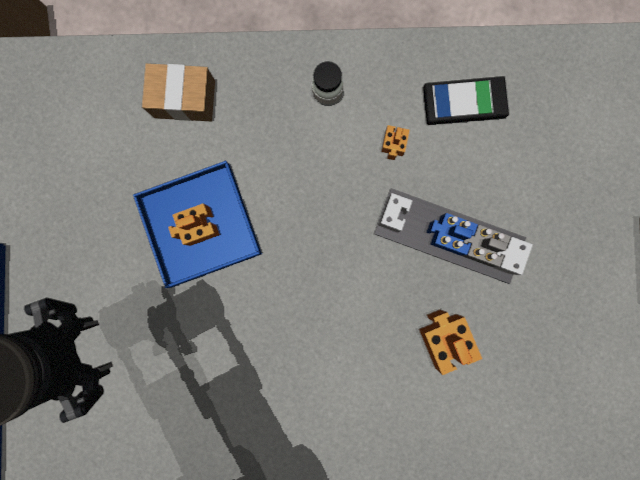

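The top view shows orange upright near the tray centre at (192,224). Blue and grey are unmoved and the robot is clear.

```bash
python3 -c "
from h import *
print(r.finish_job())"
```

```text
the job is handed in; nothing more can be done
None
```

The orange holder is standing upright on the tray floor, about 2 mm from the tray's centre, with blue and grey within 1 mm of where they stood; I handed the job in after about 17 s, and no verdict was returned.

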